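# Uncover a microscope objective and show it to the inspection camera

## Task

Lift the clear dust cover off the microscope objective by its knob and set it gently, rim down, fully home in the round pocket of the white parking plate. Then pick the objective up out of its cradle and hold it up to the inspection camera: its front lens squarely facing the camera's lens, centred on the camera's line of sight, with 70 mm between the two lenses. Finish while still holding it there, steady and touching nothing but the gripper, and leave the spare objective, the dish and the slide box where they stand.

Things in the scene. Friction and masses are not known exactly. Their poses are not given: they have to be found in the camera images.
- cover_knob (a point): the knob of the clear bell-shaped dust cover: an upright black cylinder 18 mm in diameter and 30 mm tall standing on the middle of the cover's flat roof. This point is on its axis, half-way up: 15 mm above the roof, 81 mm above the cover's rim. z points up out of the roof. The cover weighs about 160 g
- cover_rim (a point): centre of the cover's open lower rim; z points from rim to roof. Cover: 100 mm outer diameter, wall and roof 4 mm, 66 mm tall without knob. At the start it stands over the objective on the cradle's base; the objective's top is 50 mm above the rim, so lift it straight up by more than 50 mm (say 80) before moving sideways
- pocket (a point): centre of the floor of the round pocket in the fixed white parking plate (150 x 150 x 14 mm). The pocket is 110 mm in diameter and 6 mm deep, its floor 8 mm above the bench; z up
- cradle_center (a point): middle of the fixed cradle, on the axis of the resting objective, 45 mm above the bench; x points to the front lens, z up. A grey disc 128 mm in diameter, 10 mm thick, with two aluminium V saddles, 34 mm wide, under the objective's ends; from 22 mm behind to 18 mm ahead of this point both sides of the objective are free for fingers, down to the disc
- objective_center (a point): the objective to show: round aluminium part 76 mm long, about 200 g, lying level in the cradle under the cover. Point on its axis, half-way along, 45 mm above the bench at the start; x points to the front lens. Along x: brass thread, 20 mm diameter, -38 to -32 mm; barrel, 30 mm, to 14 mm (grip it here from above near x = 0; balance point about -4 mm); nose, 22 mm, to 30 mm; taper to 14 mm at 38 mm
- objective: the same objective: same origin and axes as objective_center
- objective_front (a point): centre of the objective's front lens, at the narrow end, 38 mm from objective_center; same axes
- cover: the dust cover: same origin and axes as cover_rim
- park: the parking plate, origin at the centre of its underside, z up
- cradle: the cradle, origin at the centre of its underside on the bench; axes as cradle_center
- camera: the fixed inspection camera's stand: a white foot 130 x 110 x 16 mm with a steel post; origin on the bench under the camera head
- camera_lens (a point): centre of the inspection camera's front glass, 204 mm above the bench, at the end of a black lens barrel 42 mm in diameter and 30 mm long on a white camera head 70 x 56 x 50 mm. The camera looks along this frame's -x axis, roughly towards the robot and 20 degrees (0.35 rad) downward; y is level
- focus (a point): point on the camera's line of sight, in the air 70 mm in front of its lens, about 0.18 m above the bench: where the objective's front lens must be. Same axes as camera_lens: the objective's x axis must point along +x of this frame
- spare: bystander: a shorter spare objective, 32 mm in diameter and 42 mm tall, standing upright on the bench, origin under it
- dish: bystander: a closed culture dish 60 mm in diameter and 15 mm tall, origin under it
- slidebox: bystander: a slide box 87 x 62 x 34 mm, origin under it
Mind the look-alikes: they are no part of the job. There is more than one size of the cradle; the job needs the larger. What is shaped like the cover but orange is not meant.

How it is judged:
On the way:
1. the cover stands rim down, fully home in the pocket, and is let go (horizontal distance between cover_rim and pocket below 0.009 m and z of cover_rim in the frame of park below 0.011 m and angle between cover_rim's own z axis and vertical below 0.06 rad and linear speed of cover below 0.02 m/s and contact force between the fingers and cover below 0.1 N), for 0.2 s.
At the end, for the whole second after the job is handed in: Cover rim down in the pocket: within 9 mm of its centre, 3 mm of its floor, tilt < 0.06 rad. Objective gripped, still, touching nothing else; front lens within 18 mm of the point 70 mm before the camera's lens, facing it, axis within 0.17 rad of the line of sight (horizontal distance between cover_rim and pocket below 0.009 m and z of cover_rim in the frame of park below 0.011 m and angle between cover_rim's own z axis and vertical below 0.06 rad and distance between objective_front and focus below 0.018 m and angle between the x axis of objective and the x axis of focus, either way round below 0.17 rad and x of objective in the frame of focus below -0.02 m and contact force between the fingers and objective above 2 N and contact force between objective and camera below 0.1 N and contact force between objective and cover below 0.1 N and contact force between objective and cradle below 0.1 N and linear speed of objective below 0.02 m/s and angular speed of objective below 0.15 rad/s); the arm keeps its last pose, push and grip.
It fails at once if the cover is rammed onto the parking plate (over 40 N) (contact force between cover and park above 40 N).
It fails at once if the cover is dropped (let go and falling faster than 0.4 m/s, a drop of about 8 mm) (linear speed of cover above 0.4 m/s and contact force between the fingers and cover below 0.1 N).
It fails at once if the spare objective is moved more than 20 mm (distance of spare from where it was at the start of the episode above 0.02 m).
It fails at once if the dish is moved more than 20 mm (distance of dish from where it was at the start of the episode above 0.02 m).
It fails at once if the slide box is moved more than 20 mm (distance of slidebox from where it was at the start of the episode above 0.02 m).
It also fails if it takes over 56 s, if anything falls off the work surface, if the arm or the gripper's body presses on something with over 40 N, if the wrist force passes 120 N, or if a joint passes its speed limit or range.

## Robot

A 6-joint arm with a two-finger parallel gripper is mounted at the origin on the work surface. World frame = base frame: x ahead of the robot, y to its left, z up, the work surface at z = 0. Lengths are in m, angles in rad, forces in N, time in s.
With the tool pointing down it reaches from about 0.275 to 0.825 m from the base axis. Payload 4.9 kg.
Tool frame: the origin (TCP) lies midway between the tips of the shut fingers; the grasp point (between the pads) lies 19 mm behind it; z points along the fingers, y is the line along which they close (so a half turn about z gives the same grasp; the last joint's range is limited). The gripper opens to 85 mm and grips with 20 to 120 N. Pads are 22 mm wide; open, the fingers measure 114 mm over their backs; the gripper's body (76 mm by 85 mm) begins 54 mm behind the grasp point. The pads swing forward as they close: fully open they stand 13 mm farther back than shut.
Start: joints at [0.969, 0.326, -0.193, 1.052, 0, 1.437], TCP at [0.248, 0.491, 0.231] pointing down, gripper open.
Joint ranges: [-2.65, 2.65], [-0.97, 1.79], [-1.3, 1.35], [-1.93, 2.1], [-1.47, 1.37], [-3.14, 3.14]. Speed limits (rad/s): [2.57, 2.57, 3.14, 3.14, 3.14, 3.14].

## Interface

Orientations are given as a rotation vector (axis times angle).
In Python, from plant import robot, planner, read_state, cams, ticket gives the robot as it stands. Calls block until the motion is done:
- robot.move_to(position, orientation): joint-space move of the TCP to a pose.
- robot.move_straight(position, attitude=None, speed=0.15, guard=None): straight line of the TCP; attitude=None keeps the orientation; speed is the mean speed in m/s. With guard (N) it stops when the force on the tool has changed by that much, and returns True; else False.
- robot.movej(angles): joint-space move.
- robot.move_gripper(opening, strength=None): finger opening in m; strength is the grip in N (None keeps the last); returns when the fingers have stopped.
- robot.sleep(seconds).
- planner.solve_ik(position, orientation): joint angles nearest the present ones, or None.
- read_state(): the state.
- cams.get_image(name): name is "scene" or "top"; returns a dict with "frame" (420x560x3 uint8, blue, green, red), "range_z" (420x560 float32, m along the optical axis (not along the pixel's ray), 0 where there is no reading), "mtx" (3x3 intrinsics, pixels), "k1" (the pictures are not rectified: a ray, as slopes to the right and down, at radius r is drawn at 1 + k1 r^2 times it, then the intrinsics apply), "T" (4x4, takes a point from camera to world coordinates). Camera axes: x right, y down, z forward; pixel columns grow to the right and rows downward; lengths in m; the calibration is good to about 2 mm. A picture is of the moment at which its call begins.
A pose or a line that the arm cannot do raises robot.MotionError and nothing moves.
- ticket.close_job(): hands the job in; it is judged then, once.
The state is a dict: "t": time; "q": joint angles; "qd": joint speeds; "joint_efforts": joint torques, N m; "position": TCP position; "tool_rot": TCP orientation; "contact_force": force on the tool from outside, world axes, zero at the start; "wrist_torque": the same for the moment, N m; "width": finger opening in m; "grip_force": force on a finger pad.
Only numpy, scipy, OpenCV 4.12 (cv2) and the standard library are available. Lean on these libraries where they do the work, as an engineer would, in place of code of your own. Each camera call takes 0.05 s, during which the arm holds its last target. There are 200 camera calls.

## Working session

There is one attempt and no reset: what is moved stays moved. The work goes in short steps, each a Python script; the robot and the scene stay as the last script left them, time stands still between calls to the robot, and variables do not carry over. Pictures are saved under pics/ and viewed, at most 10 in all, crops included, and the job is handed in when it is done.

```bash
mkdir -p pics; ls; python3 - <<'E'
from plant import robot, planner, read_state, cams, ticket
import cv2,numpy as np
for n in("scene","top"):
    d=cams.get_image(n); cv2.imwrite(f"pics/{n}0.png",d["frame"]); np.savez(f"pics/{n}0.npz",**d)
    print(n,d["mtx"].tolist(),d["k1"],np.round(d["T"],3).tolist())
E
```

```text
pics
scene [[513.1617483569773, 0.0, 278.8805423962303], [0.0, 513.1617483569773, 209.4512760478868], [0.0, 0.0, 1.0]] -0.07462654851128166 [[-0.732, 0.354, -0.582, 1.219], [0.681, 0.359, -0.638, 0.743], [-0.017, -0.864, -0.504, 0.733], [0.0, 0.0, 0.0, 1.0]]
top [[391.990119644152, 0.0, 276.0806376789725], [0.0, 391.990119644152, 202.33902434072834], [0.0, 0.0, 1.0]] -0.0872671959130492 [[0.011, -0.995, 0.098, 0.452], [-0.999, -0.008, 0.032, -0.018], [-0.031, -0.099, -0.995, 1.134], [0.0, 0.0, 0.0, 1.0]]
```

View pics/scene0.png

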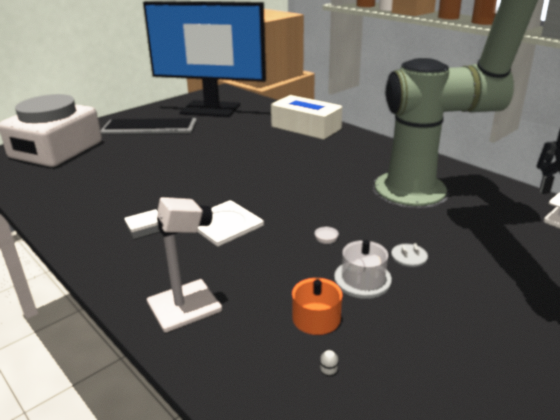

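View pics/top0.png

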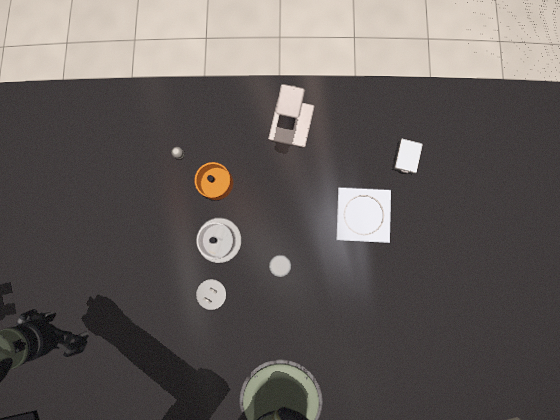

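The scene view shows the clear cover with its black knob at (366,247), standing on the larger cradle, and the camera stand at (180,260). In the top view:

| Thing | Pixel (top) | Meant? |
|---|---|---|
| Clear cover on the 128 mm disc | (218,240) | Yes: clear, and on the larger disc |
| Orange bell | (213,180) | No, wrong colour |
| Small empty cradle | (211,294) | No, too small |
| Plate with pocket | (364,215) | Yes, the parking place |
| Camera | (290,115) | – |
| Spare | (177,152) | – |
| Dish | (280,266) | – |
| Slide box | (408,156) | – |

I'll confirm these in an enlarged crop.

```bash
cat > h.py <<'E'
import numpy as np, cv2
def ray(d,uv):
    uv=np.array(uv,float).reshape(-1,1,2)
    s=cv2.undistortPoints(uv,d["mtx"],np.array([float(d["k1"]),0,0,0]))[:,0]
    v=np.c_[s,np.ones(len(s))]@d["T"][:3,:3].T
    return d["T"][:3,3],v
def onz(d,uv,z):
    o,v=ray(d,uv); return o+v*((z-o[2])/v[:,2])[:,None]
def cloud(d):
    vv,uu=np.mgrid[0:420,0:560]; uv=np.c_[uu.ravel(),vv.ravel()]
    o,v=ray(d,uv); return (o+v*d["range_z"].ravel()[:,None].astype(float)).reshape(420,560,3)
def proj(d,P):
    T=np.linalg.inv(d["T"]); r,_=cv2.Rodrigues(T[:3,:3])
    return cv2.projectPoints(np.array(P,float).reshape(-1,1,3),r,T[:3,3],d["mtx"],np.array([float(d["k1"]),0,0,0]))[0][:,0]
def cross(d1,uv1,d2,uv2):
    o1,v1=ray(d1,uv1);o2,v2=ray(d2,uv2);v1=v1[0];v2=v2[0]
    s=np.linalg.lstsq(np.c_[v1,-v2],o2-o1,rcond=None)[0]
    a=o1+s[0]*v1;b=o2+s[1]*v2; return (a+b)/2,np.linalg.norm(a-b)
E
python3 - <<'E'
from h import *
t=dict(np.load("pics/top0.npz")); s=dict(np.load("pics/scene0.npz"))
a=t["frame"][200:320,170:310]; b=s["frame"][220:340,280:420]; c=t["frame"][75:155,250:330]; e=s["frame"][180:330,135:275]
R=lambda x,w,h:cv2.resize(x,(w,h),interpolation=cv2.INTER_CUBIC)
im=np.vstack([np.hstack([R(a,350,300),R(b,350,300)]),np.hstack([R(c,350,300),R(e,350,300)])])
cv2.imwrite("pics/crop1.png",im)
for n,d in(("top",t),("scene",s)):
    C=cloud(d)
    pts=dict(top=[(218,240),(213,240),(213,180),(364,215),(385,235),(345,195),(290,100),(305,115),(177,152),(280,266),(408,156),(211,300)],scene=[(366,247),(365,265),(318,288),(180,215),(205,214),(190,310),(230,225)])[n]
    for u,v in pts: print(n,u,v,np.round(C[v,u],3),d["range_z"][v,u])
E
```

```text
top 218 240 [0.453 0.172 0.079] 1.0556711
top 213 240 [0.453 0.18  0.108] 1.0272506
top 213 180 [0.615 0.188 0.091] 1.0607325
top 364 215 [ 0.529 -0.235  0.009] 1.1199954
top 385 235 [ 0.472 -0.292  0.018] 1.1036069
top 345 195 [ 0.585 -0.179  0.016] 1.120181
top 290 100 [ 0.78  -0.019  0.251] 0.91117024
top 305 115 [ 0.82  -0.064  0.019] 1.1436596
top 177 152 [0.703 0.304 0.043] 1.1204008
top 280 266 [0.382 0.005 0.015] 1.1074364
top 408 156 [ 0.698 -0.359  0.032] 1.1099806
top 211 300 [0.282 0.201 0.008] 1.1101481
scene 366 247 [0.459 0.189 0.097] 1.1154314
scene 365 265 [0.49  0.213 0.077] 1.0921859
scene 318 288 [0.629 0.206 0.088] 1.0104334
scene 180 215 [0.8   0.009 0.244] 0.9579081
scene 205 214 [0.744 0.007 0.222] 1.0026608
scene 190 310 [0.809 0.012 0.018] 1.0650108
scene 230 225 [ 0.532 -0.205  0.009] 1.3686607
```

View pics/crop1.png

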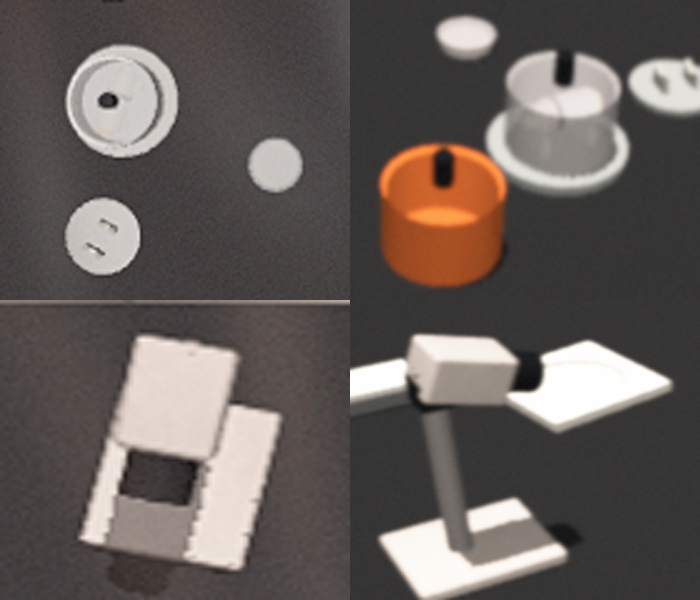

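The crop confirms the clear cover with the objective under it on the large disc (top px ~(218,240)). The orange bell and the small empty cradle are look-alikes. The camera head looks back towards the robot, with its barrel at scene px (207,214). Next I'll measure positions.

```bash
python3 - <<'E'
from h import *
np.set_printoptions(precision=4,suppress=True)
t=dict(np.load("pics/top0.npz")); s=dict(np.load("pics/scene0.npz"))
Ct,Cs=cloud(t),cloud(s)
def blob(d,mask,seed):
    n,l,st,c=cv2.connectedComponentsWithStats(mask.astype(np.uint8)); k=l[seed[1],seed[0]]; return l==k,c[k],st[k]
# knob
gt=t["frame"].max(2); gs=s["frame"].max(2)
m,ct,st=blob(t,gt<60,(213,240)); print("knob top",ct,st,onz(t,ct,.1))
m2,cs,st2=blob(s,gs<60,(366,247)); print("knob scene",cs,st2); print(cross(t,ct,s,cs))
# disc
m,c,_=blob(t,gt>110,(230,222)); cn=max(cv2.findContours(m.astype(np.uint8),0,1)[0],key=cv2.contourArea)
P=onz(t,cn[:,0].astype(float),.01)[:,:2]; print("disc",cv2.minEnclosingCircle(P.astype(np.float32)),cv2.fitEllipse(P.astype(np.float32)))
# plate
m,c,_=blob(t,gt>140,(385,235)); cn=max(cv2.findContours(m.astype(np.uint8),0,1)[0],key=cv2.contourArea)
P=onz(t,cn[:,0].astype(float),.014)[:,:2]; print("plate",cv2.minAreaRect(P.astype(np.float32)))
m,c,_=blob(s,gs>140,(250,222)); cn=max(cv2.findContours(m.astype(np.uint8),0,1)[0],key=cv2.contourArea)
P=onz(s,cn[:,0].astype(float),.014)[:,:2]; print("plate scene",cv2.minAreaRect(P.astype(np.float32)))
# camera
def box(C,lo,hi): return C[np.all((C>lo)&(C<hi),axis=2)]
R=box(Ct,(.68,-.1,.215),(.9,.06,.3)); br=Ct[...,2]
mk=np.all((Ct>(.68,-.1,.17))&(Ct<(.95,.08,.3)),axis=2)
roof=Ct[mk&(gt>140)]; bar=Ct[mk&(gt<90)]
print("n",len(roof),len(bar))
cen=np.median(roof,0); good=roof
for _ in range(4):
    cen=good.mean(0); n=np.linalg.svd(good-cen)[2][2]; n*=np.sign(n[2]); good=roof[abs((roof-cen)@n)<.004]
print("roof n",n,"tilt",np.degrees(np.arccos(n[2])),"dir",np.degrees(np.arctan2(n[1],n[0])),cen,len(good))
rect=cv2.minAreaRect(good[:,:2].astype(np.float32)); print("roof rect",rect, "z mid",good[:,2].min(),good[:,2].max())
print("bar",bar.min(0) if len(bar) else 0,bar.max(0) if len(bar) else 0)
ms=np.all((Cs>(.68,-.1,.17))&(Cs<(.95,.08,.28)),axis=2)
b=Cs[ms&(gs<70)]; print("bar scene",len(b),b.mean(0),b.min(0),b.max(0))
w=Ct[np.all((Ct>(.68,-.15,.008))&(Ct<(.95,.08,.024)),axis=2)&(gt>140)]; print("foot",cv2.minAreaRect(w[:,:2].astype(np.float32)))
E
```

```text
knob top [286.2731 199.6714] [     0      0    560    420 218724] [[ 0.5617 -0.0116  0.1   ]]
knob scene [302.7654 267.6738] [     0      2    560    418 121514]
(array([ 0.5439,  0.0206, -0.0001]), np.float64(0.08478388540973496))
disc ((0.4533204734325409, 0.18357108533382416), 0.06561000645160675) ((0.4534846246242523, 0.18332521617412567), (0.12725263833999634, 0.12841464579105377), 171.88629150390625)
plate ((0.5301652550697327, -0.23206067085266113), (0.15297839045524597, 0.15197357535362244), 87.80198669433594)
plate scene ((0.5774854421615601, -0.2999708652496338), (0.2240687608718872, 0.37676090002059937), 30.383268356323242)
n 692 195
roof n [-0.3341  0.0953  0.9377] tilt 20.332853029904616 dir 164.07413836433076 [ 0.7786 -0.0179  0.2502] 644
roof rect ((0.7790268063545227, -0.01813814416527748), (0.0538194365799427, 0.06473398208618164), 77.20108795166016) z mid 0.2343208280753848 0.26336375204984264
bar [ 0.7184 -0.0317  0.2039] [0.7526 0.012  0.2345]
bar scene 269 [ 0.7694 -0.002   0.2142] [ 0.7228 -0.0416  0.1773] [0.8306 0.014  0.2332]
foot ((0.8012411594390869, -0.023334629833698273), (0.10900024324655533, 0.1288285106420517), 78.0158920288086)
```

```bash
cat >> h.py <<'E'
from scipy.spatial.transform import Rotation as Ro
def tool(y,z):
    y=np.array(y,float);z=np.array(z,float);z/=np.linalg.norm(z);y-=z*(y@z);y/=np.linalg.norm(y)
    return Ro.from_matrix(np.c_[np.cross(y,z),y,z]).as_rotvec()
def down(phi): return tool([np.cos(phi),np.sin(phi),0],[0,0,-1])
yaw=np.radians(167.6); c20,s20=np.cos(.349),np.sin(.349)
look=np.array([c20*np.cos(yaw),c20*np.sin(yaw),-s20]); up=np.array([s20*np.cos(yaw),s20*np.sin(yaw),c20])
lens=np.array([.7277,-.0067,.2035]); focus=lens+.07*look; ox=-look
pocket=np.array([.530,-.232,.008])
E
python3 - <<'E'
from h import *
from plant import planner,read_state
np.set_printoptions(precision=4,suppress=True)
t=dict(np.load("pics/top0.npz")); s=dict(np.load("pics/scene0.npz"))
def dark(d,x0,x1,y0,y1,z):
    g=d["frame"].max(2)[y0:y1,x0:x1]; v,u=np.nonzero(g<55); uv=[(u.min()+u.max())/2+x0,(v.min()+v.max())/2+y0]; print(len(u),u.min()+x0,u.max()+x0,v.min()+y0,v.max()+y0); return [u.mean()+x0,v.mean()+y0]
a=dark(t,206,222,233,248,0);b=dark(s,358,374,238,258,0)
print(a,b,onz(t,a,.098),onz(s,b,.091),cross(t,a,s,b))
for C in(cloud(t),cloud(s)):
    k=C[np.all((C>(.42,.15,.085))&(C<(.49,.22,.12)),axis=2)]; print(len(k),np.median(k,0),k.min(0),k.max(0))
st=read_state(); print(st["tool_rot"],st["position"],Ro.from_rotvec(st["tool_rot"]).as_matrix())
k=[.4534,.1834,.08]
for ph in range(0,180,30):
    print(ph,*[planner.solve_ik(p,down(np.radians(ph))) for p in(k,[k[0],k[1],.2],[.53,-.232,.2],[.53,-.232,.078])])
tz=-up; oc=focus-.040*ox
for sg in(1,-1):
    print(sg,planner.solve_ik(oc+.019*tz,tool(sg*np.cross(tz,ox),tz)))
print(focus,oc)
E
```

```text
13 210 216 238 242
89 363 373 238 253
[np.float64(213.23076923076923), np.float64(239.76923076923077)] [np.float64(365.6741573033708), np.float64(245.0)] [[0.4534 0.1812 0.098 ]] [[0.4469 0.1789 0.091 ]] (array([0.4529, 0.1823, 0.0954]), np.float64(0.001584091026306177))
45 [0.4527 0.1808 0.105 ] [0.4448 0.1742 0.0856] [0.4608 0.1914 0.1095]
93 [0.4595 0.1872 0.0996] [0.4468 0.1738 0.0852] [0.4653 0.1939 0.1087]
[-0.728  -3.0555  0.0023] [0.2477 0.4905 0.2306] [[-0.8926  0.4509 -0.0009]
 [ 0.4509  0.8926 -0.0013]
 [ 0.0002 -0.0016 -1.    ]]
0 [ 0.2333  0.38   -0.5538  0.637   0.      1.8041] [ 0.2333  0.2394 -0.3971  0.9343  0.      1.8041] [-0.5402  0.4004 -0.1654  1.005   0.      1.0306] [-0.5402  0.5204 -0.3172  0.7331  0.      1.0306]
30 [ 0.2333  0.38   -0.5538  0.637   0.      1.2805] [ 0.2333  0.2394 -0.3971  0.9343  0.      1.2805] [-0.5402  0.4004 -0.1654  1.005   0.      0.507 ] [-0.5402  0.5204 -0.3172  0.7331  0.      0.507 ]
60 [ 0.2333  0.38   -0.5538  0.637   0.      0.7569] [ 0.2333  0.2394 -0.3971  0.9343  0.      0.7569] [-0.5402  0.4004 -0.1654  1.005   0.     -0.0166] [-0.5402  0.5204 -0.3172  0.7331  0.     -0.0166]
90 [ 0.2333  0.38   -0.5538  0.637   0.      0.2333] [ 0.2333  0.2394 -0.3971  0.9343  0.      0.2333] [-0.5402  0.4004 -0.1654  1.005   0.     -0.5402] [-0.5402  0.5204 -0.3172  0.7331  0.     -0.5402]
120 [ 0.2333  0.38   -0.5538  0.637   0.     -0.2903] [ 0.2333  0.2394 -0.3971  0.9343  0.     -0.2903] [-0.5402  0.4004 -0.1654  1.005  -0.     -1.0638] [-0.5402  0.5204 -0.3172  0.7331 -0.     -1.0638]
150 [ 0.2333  0.38   -0.5538  0.637   0.     -0.8139] [ 0.2333  0.2394 -0.3971  0.9343  0.     -0.8139] [-0.5402  0.4004 -0.1654  1.005   0.     -1.5874] [-0.5402  0.5204 -0.3172  0.7331  0.     -1.5874]
1 [-0.0702  0.3292 -0.495   0.401  -0.0498 -3.0041]
-1 [-0.0702  0.3292 -0.495   0.401  -0.0498  0.1375]
[0.6635 0.0074 0.1796] [0.6267 0.0155 0.1659]
```

```bash
python3 - <<'E'
from h import *
from plant import robot,read_state,cams
np.set_printoptions(precision=4,suppress=True)
r=down(np.radians(60)); x,y=.453,.182
robot.move_to([x,y,.18],r)
print(robot.move_straight([x,y,.081],speed=.1,guard=6))
robot.move_gripper(0.0,40); st=read_state(); print(st["t"],st["position"],st["width"],st["grip_force"],st["contact_force"])
print(robot.move_straight([x,y,.175],speed=.08)); st=read_state(); print(st["t"],st["width"],st["grip_force"],st["contact_force"],st["wrist_torque"])
ims=[]
for n in("scene","top"):
    d=cams.get_image(n); np.savez(f"pics/{n}1.npz",**d); ims.append(d["frame"])
a=cv2.resize(ims[0][120:330,260:540],(400,300)); b=cv2.resize(ims[1][160:310,120:320],(400,300)); cv2.imwrite("pics/lift.png",np.hstack([a,b]))
E
```

```text
False
3.2667 [0.453 0.182 0.081] 0.016753167178278974 39.024131298065186 [-0.0682  0.1868  0.4641]
False
4.5917 0.01656722512241044 38.99722695350647 [-0.0364  0.1602 -2.1978] [-0.0076 -0.0439 -0.0124]
```

View pics/lift.png

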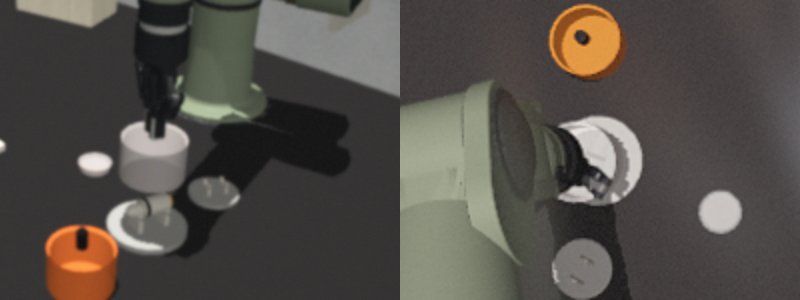

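The cover hangs level in the gripper, and the objective lies uncovered in the cradle with its brass thread end towards the right in the scene view. Placing next.

```bash
python3 - <<'E'
from h import *
from plant import robot,read_state,cams
np.set_printoptions(precision=4,suppress=True)
x,y=pocket[:2]
robot.move_straight([x,y,.165],speed=.15)
robot.move_straight([x,y,.098],speed=.08)
robot.sleep(.3)
print(robot.move_straight([x,y,.0765],speed=.015,guard=3)); st=read_state(); print(st["t"],st["position"],st["contact_force"],st["wrist_torque"])
ims=[]
for n in("scene","top"):
    d=cams.get_image(n); np.savez(f"pics/{n}2.npz",**d); ims.append(d["frame"])
a=cv2.resize(ims[0][140:260,170:330],(400,300)); b=cv2.resize(ims[1][150:300,180:380],(400,300)); cv2.imwrite("pics/place.png",np.hstack([a,b]))
E
```

```text
True
10.0833 [ 0.53   -0.2318  0.0789] [-0.3174  0.4407  4.789 ] [ 0.0227  0.0642 -0.0543]
```

View pics/place.png

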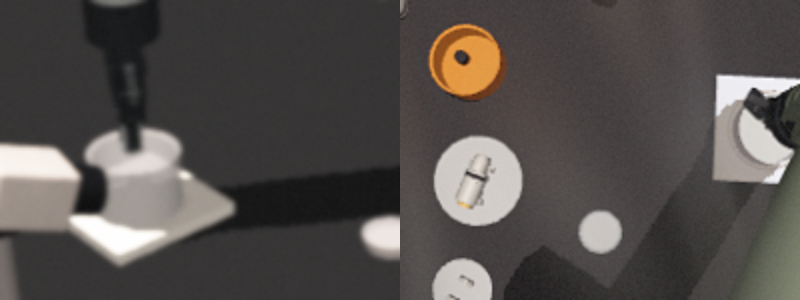

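The contact height (0.0789) is 2.1 mm below the grasp height, so the cover is fully home. In the top view the objective lies with its brass end at px ~(211,251) and its front at ~(221,228). I'll release the cover and measure the objective.

```bash
python3 - <<'E'
from h import *
from plant import robot,read_state,cams,planner
np.set_printoptions(precision=4,suppress=True)
robot.move_gripper(.085); robot.sleep(.2)
p=read_state()["position"]; robot.move_straight([p[0],p[1],.20],speed=.12)
st=read_state(); print(st["t"],st["contact_force"])
for n in("scene","top"):
    d=cams.get_image(n); np.savez(f"pics/{n}3.npz",**d)
    C=cloud(d); k=C[np.all((C>(.40,.13,.046))&(C<(.51,.24,.075)),axis=2)]
    c=k[:,:2].mean(0); a=np.linalg.svd(k[:,:2]-c)[2][0]; a*=np.sign(a[0]); q=(k[:,:2]-c)@a
    print(n,len(k),c,np.degrees(np.arctan2(a[1],a[0])),q.min(),q.max(),"mid",c+a*(q.min()+q.max())/2,k[:,2].max())
    # cover
    k=C[np.all((C>(.46,-.30,.06))&(C<(.60,-.17,.12)),axis=2)]; print("cover",len(k),k.min(0) if len(k) else 0,k.max(0) if len(k) else 0)
b=d["frame"]; b=cv2.resize(b[215:265,190:250],(480,400),interpolation=2); b2=cv2.resize(d["frame"][180:255,330:405],(320,400)); cv2.imwrite("pics/obj.png",np.hstack([b,b2]))
E
```

```text
12.2167 [ 0.4062 -0.4921 -0.4058]
scene 301 [0.458  0.1883] -23.62390550458347 -0.03870526573736395 0.0380626519590479 mid [0.4577 0.1884] 0.06177023135976134
cover 690 [ 0.4806 -0.2824  0.0601] [ 0.579  -0.1787  0.1069]
top 253 [0.4505 0.1814] -19.34144748438752 -0.036123844922709675 0.04040154221765173 mid [0.4525 0.1807] 0.06369328873187574
cover 778 [ 0.4786 -0.2764  0.0605] [ 0.5736 -0.1805  0.1064]
```

View pics/obj.png

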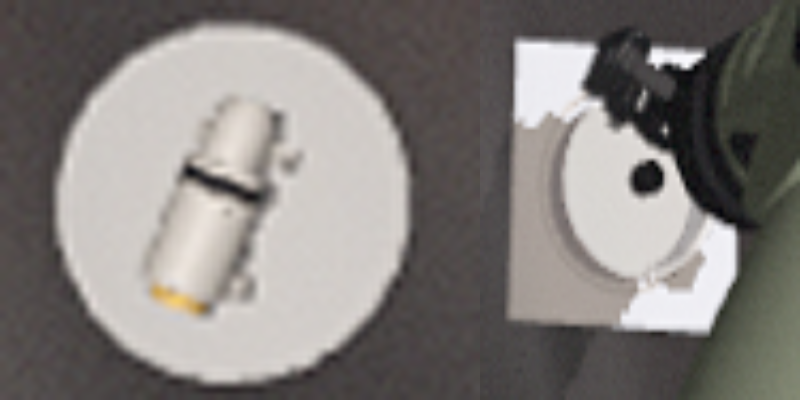

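```bash
python3 - <<'E'
from h import *
from plant import robot,read_state,cams,planner
np.set_printoptions(precision=4,suppress=True)
d=dict(np.load("pics/top3.npz"))
f=onz(d,[220,227.3],.048)[0]; b=onz(d,[212.8,252.3],.052)[0]; v=f-b
y1=np.arctan2(v[1],v[0]); print(f,b,np.linalg.norm(v[:2]),np.degrees(y1),(f+b)/2)
a=np.radians((np.degrees(y1)-23.6-19.3)/3); ax=np.array([np.cos(a),np.sin(a),0]); print(np.degrees(a))
c=np.array([.4533,.1832,.045])-.002*ax; tz=np.array([0,0,-1.]); r=tool(-np.cross(tz,ax),tz)
print([planner.solve_ik([c[0],c[1],z],r) for z in(.14,.028)])
robot.move_to([c[0],c[1],.20],r)
robot.move_straight([c[0],c[1],.12],speed=.12)
print(robot.move_straight([c[0],c[1],.029],speed=.08,guard=6))
robot.move_gripper(0,70); st=read_state(); print(st["t"],st["position"],st["width"],st["grip_force"],st["contact_force"],st["wrist_torque"])
robot.move_straight([c[0],c[1],.14],speed=.08); st=read_state(); print(st["t"],st["width"],st["grip_force"],st["contact_force"],st["wrist_torque"])
E
```

```text
[0.4884 0.1727 0.048 ] [0.4189 0.1904 0.052 ] 0.0717051469264498 -14.362249471971001 [0.4536 0.1816 0.05  ]
-19.087416490657002
[array([ 0.2352,  0.2985, -0.4877,  0.7845,  0.    ,  0.5683]), array([ 0.2352,  0.4585, -0.6051,  0.5072,  0.    ,  0.5683])]
False
16.5333 [0.4516 0.1839 0.0294] 0.027907850919944847 68.57432126998901 [-0.1909 -0.2429  4.7314] [-0.0795  0.2667 -0.0393]
18.075 0.028041139858008386 68.96618127822876 [-0.2115  0.3021 -1.7241] [-0.0311  0.0242  0.0218]
```

```bash
python3 - <<'E'
from h import *
from plant import robot,read_state,cams,planner
np.set_printoptions(precision=4,suppress=True)
tz=-up; r=tool(-np.cross(tz,ox),tz); P=focus-.040*ox+.016*tz
st=read_state()["position"]; robot.move_straight([st[0],st[1],.19],speed=.1)
robot.move_straight(P-.05*ox,r,speed=.12)
robot.move_straight(P,r,speed=.06); robot.sleep(.3)
st=read_state(); print(st["t"],st["position"],P,st["contact_force"],st["width"],st["grip_force"])
ims=[]
for n in("scene","top"):
    d=cams.get_image(n); np.savez(f"pics/{n}4.npz",**d); ims.append(d["frame"]); print(n,proj(d,[lens,focus,focus-.076*ox]))
a=cv2.resize(ims[0][160:280,150:310],(400,300),interpolation=2); b=cv2.resize(ims[1][80:200,210:370],(400,300),interpolation=2); cv2.imwrite("pics/hold.png",np.hstack([a,b]))
E
```

```text
21.9583 [0.6319 0.0144 0.1508] [0.6321 0.0143 0.1508] [-0.5067  0.4232 -2.2368] 0.02808743302089831 68.9582347869873
scene [[208.3466 216.5167]
 [238.267  217.6948]
 [268.3572 218.8744]]
top [[284.6218 127.5463]
 [278.7976 155.4584]
 [272.6917 184.7552]]
```

View pics/hold.png

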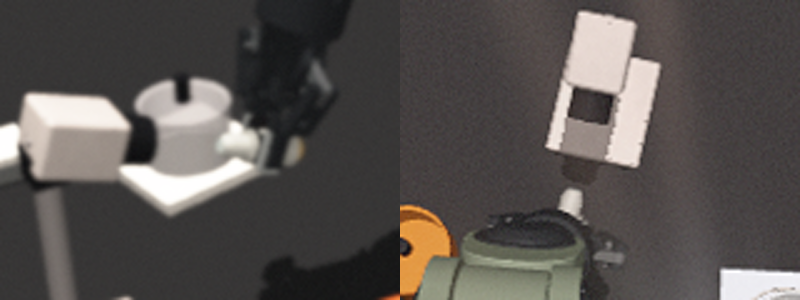

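The front lens shows at scene px (238,216) and top px (279,155), and the brass end at scene (269,220). These agree with the projected targets to within 1–2 px (2–4 mm). The cover stands in the pocket.

```bash
python3 - <<'E'
from plant import ticket
print(ticket.close_job())
E
```

```text
the job is handed in; nothing more can be done
None
```

The cover is parked fully home in the pocket, the objective is held at the inspection camera's focus point (lens within about 2–4 mm in both views), and the job was handed in at about 22 s; no verdict was returned.

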